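Index and lock the game-piece carousel

TASK

Bring the game-piece carousel round to its index mark and lock it there: push one of its upright pegs gently anticlockwise (seen from above) until the brass keeper on the rim meets the steel stop screw at the red index post, and keep pressing it there for about a second with some 10 N at the peg. Then press the black plunger straight down until it is fully home in the keeper, and let go of everything. Never push the turntable with more than 13 N or the plunger with more than 20 N, leave the plunger up until the keeper is under it, and leave the dice, the bowl and the caddy where they stand.

Things in the scene. Friction and masses are not known exactly. Their poses are not given: they have to be found in the camera images.
- plinth: fixed wooden foot of the carousel, a round block 170 mm across and 20 mm high with a flat tongue under the index post. Origin: on the turning axis, at the work surface; z up along the axis. Its +x axis points from the turning axis to the index post (the index direction); its +y lies 90 degrees anticlockwise of that
- index_post: fixed red bracket on the plinth, same origin and axes as the plinth: an upright 24 x 30 mm, 68 mm high, at 148 to 172 mm from the axis along +x; an arm 24 mm wide, 56 to 68 mm above the work surface, reaching inwards to 103 mm from the axis (the plunger goes down through it); and a red stop block 46 mm high, 105 to 170 mm from the axis along +x, 48 to 62 mm towards +y
- turntable: light wooden disc, 200 mm across, upper face 34 mm above the work surface, 0.4 to 0.9 kg, with flat coloured tokens (4 mm high) and a low steel hub (28 mm across, 12 mm high) on it; turns freely about the vertical axis against about 0.12 N m of friction and stays where it is left. Origin: on the axis, at the work surface; its +x points to the brass keeper
- carousel (a joint): angle of the turntable in rad, growing anticlockwise seen from above; 0 when the keeper's middle is exactly in the index direction under the plunger (the 10 mm pin enters the gap within 0.09 either way). The keeper meets the stop screw somewhere between -0.077 and +0.077, depending on how the screw is set. Starts between about -1.7 and -0.7; can be turned back to -2.7 at most
- peg0 (a point): centre of an upright dark wooden peg on the turntable, 14 mm thick, 80 mm from the axis, 34 to 79 mm above the work surface (this point at 60 mm height); 45 degrees anticlockwise of the keeper
- peg1 (a point): same kind of peg, 135 degrees anticlockwise of the keeper
- peg2 (a point): same kind of peg, 225 degrees anticlockwise of the keeper
- peg3 (a point): same kind of peg, 315 degrees anticlockwise of the keeper
- keeper (a point): middle of the gap of the brass keeper, at its upper edge: two brass blocks on the turntable's rim, 94 to 132 mm from the axis, each 12 mm wide, 22 to 40 mm above the work surface, with a 32 mm gap between them for the plunger's pin; this point 117 mm from the axis, moving with the turntable
- plunger_knob: the lock plunger: round black knob 28 mm across and 12 mm thick on a 10 mm steel pin, 117 mm from the axis in the index direction. Origin: on the turning axis, not at the knob
- plunger_top (a point): middle of the flat top of the black plunger knob, 97 mm above the work surface when up and 81 mm when fully home; moves with the plunger
- plunger (a joint): how far the plunger has been pressed down, in m: 0 up, 0.016 fully home against a hard end. It moves against a steady friction of about 3 N and stays where it is left. Away from the keeper's gap it lands on the brass after 6 mm
- die_a_center (a point): red silicone die, a 24 mm cube, at its centre; to be left alone
- die_b_center (a point): the other red die, same; to be left alone
- bowl: loose stainless steel bowl of wooden discs, 124 mm across, 50 mm high; origin at the middle of its underside; to be left alone
- caddy: loose black plastic game caddy with a latch, 112 x 152 mm, 84 mm high plus a low carrying handle up to 98 mm; origin at the middle of its underside; to be left alone
- stop (a point): middle setting of the tip of the round-ended 10 mm steel stop screw, which points to the plinth's -y out of the red stop block, 117 mm from the axis, 32 mm above the work surface. The real tip is set differently each time, up to 9 mm either way along y; this reading does not show it, so the stop must be found by feel. The screw does not give way

How it is judged:
On the way, in this order (a step that is already met when the one before it is completed fails the run):
1. the keeper is held against the stop screw with more than 3.5 N there for 0.5 s, with the plunger still up (contact force between turntable and index_post above 3.5 N and value of joint plunger below 0.002 m and value of joint carousel above -0.095 rad), for 0.5 s.
2. the plunger is pressed home in the keeper (value of joint plunger above 0.0135 m), for 0.2 s.
At the end, for the whole second after the job is handed in: The keeper was pressed on the stop screw (over 3.5 N there, about 6.6 N at a peg, for 0.5 s), then the plunger was pressed down; at the end the plunger is within 2.5 mm of fully home, and the turntable is within 0.095 rad of the index direction and at rest (value of joint plunger above 0.0135 m and value of joint carousel between -0.095 and 0.095 rad and velocity of joint carousel between -0.05 and 0.05 rad/s); the robot touches nothing.
It fails at once if the turntable is pushed with more than 13 N (contact force between any of the fingers, the arm and turntable above 13 N).
It fails at once if the plunger is pushed with more than 20 N (contact force between any of the fingers, the arm and plunger_knob above 20 N).
It fails at once if the plunger is pressed down before the keeper is under it (value of joint plunger above 0.004 m and value of joint carousel below -0.12 rad).
It fails at once if the turntable is flung round faster than 4 rad/s (velocity of joint carousel above 4 rad/s or velocity of joint carousel below -4 rad/s).
It fails at once if a die, the bowl or the caddy is moved by more than 20 mm (distance of any of die_a_center, die_b_center, bowl, caddy from where it was at the start of the episode above 0.02 m).
It also fails if it takes over 72 s, if anything falls off the work surface, if the arm or the gripper's body presses on something with over 40 N, if the wrist force passes 120 N, or if a joint passes its speed limit or range.

ROBOT

A 6-joint arm with a two-finger parallel gripper is mounted at the origin on the work surface. World frame = base frame: x ahead of the robot, y to its left, z up, the work surface at z = 0. Lengths are in m, angles in rad, forces in N, time in s.
With the tool pointing down it reaches from about 0.35 to 0.85 m from the base axis. Payload 8.1 kg.
Tool frame: the origin (TCP) lies midway between the tips of the shut fingers; the grasp point (between the pads) lies 19 mm behind it; z points along the fingers, y is the line along which they close (so a half turn about z gives the same grasp; the last joint's range is limited). The gripper opens to 93 mm and grips with 3 to 60 N. Pads are 15 mm wide; open, the fingers measure 128 mm over their backs; the gripper's body (75 mm by 188 mm) begins 65 mm behind the grasp point.
Start: joints at [1.112, 0.13, 1.488, -0, 1.523, -0.085], TCP at [0.219, 0.559, 0.219] pointing down, gripper open.
Joint ranges: [-2.96, 2.96], [-0.89, 2.26], [0.02, 2.5], [-1.34, 4.48], [0, 2.73], [-2.66, 2.66]. Speed limits (rad/s): [2.39, 2.39, 2.79, 3.14, 3.14, 3.14].

INTERFACE

Orientations are given as a rotation vector (axis times angle).
In Python, from plant import robot, cams gives the robot as it stands. The module is installed in compiled form; this text tells all that it offers.
- The arm moves only by the tool play_rows, never from a script. Its arguments are lists of equal length, an entry for each row: "slide": the shift along the tool's x, y, z scaled (see below), a list of three; "twist": the turn, a rotation vector about the tool's x, y, z scaled (see below), a list of three. A call has exactly 8 rows; each row shifts and turns the commanded pose from where the row before left it, along the tool's axes as they then stand; what a row does not reach is not made up. The controller multiplies each number of a shift by 25 cm and each number of a turn by 60 degrees. A row lasts 1/10 s, in which the tool goes at most 50 mm and 8.59 degrees, less where a joint would pass 70% of its speed; a pose out of reach is approached as far as the arm can. A call with a number of a shift or a turn outside -1 to 1 is refused whole. A call with a gripper value outside its range is refused whole. "fingers" is the closure, from -1 (fully open) to 1 (shut), set as the call begins (left out, the last holds). The fingers move at their own pace and stop on an object; "force" is the grip in N (left out, the last holds). Time passes only in rows, so rows that do not move let the fingers close, or fill a call up. It gives the time, the measured TCP pose, the force, the opening and the grip force at its end, in the units of the state.
- robot.read_state(): the state, without advancing time (a new reading comes with each control period).
- cams.read_camera(name): name is "side" or "top" or "wrist"; returns (picture, depth): 420x560x3 uint8, red, green, blue; 420x560 float32, m along the optical axis (not along the pixel's ray), 0 where there is no reading.
- cams.get_calibration(name): a dict with "fx", "fy", "cx", "cy" (pixels), "world_from_camera" (4x4, takes a point from camera to world coordinates). Camera axes: x right, y down, z forward; pixel columns grow to the right and rows downward; lengths in m; the calibration is good to about 2 mm. A picture is of the moment at which its call begins: read the wrist's pose just before it. get_calibration takes no time and is no camera call; for the wrist camera it gives the pose at the moment of the call.
- robot.close_job(): hands the job in; it is judged then, once.
The state is a dict: "t": time; "q": joint angles; "dq": joint speeds; "joint_torque": joint torques, N m; "tool_pos": TCP position; "orientation": TCP orientation; "force": force on the tool from outside, world axes, zero at the start; "wrist_torque": the same for the moment, N m; "opening": finger opening in m; "gripper_force": force on a finger pad.
Only numpy, scipy, OpenCV 4.12 (cv2) and the standard library are available. Lean on these libraries where they do the work, as an engineer would, in place of code of your own. Each camera call takes 0.05 s, during which the arm holds its last target. There are 200 camera calls.

## Working session

There is one attempt and no reset: what is moved stays moved. The work goes in short steps, Python scripts to look and compute and a tool call to move; the robot and the scene stay as the last step left them, time stands still between calls to the robot, and variables do not carry over. Pictures are saved under pics/ and viewed, at most 10 in all, crops included, and the job is handed in when it is done.

Besides the shell and the picture viewer there is one more tool, called by a JSON object that holds its "fn" and its "kwargs", one argument or row to a line. play_rows: Moves the arm, as the interface text tells. Shifts and turns lie within -1 to 1; 1 stands for 25 cm of shift or 60 degrees of turn. Its arguments: {"type":"object","properties":{"slide":{"type":"array"},"twist":{"type":"array"},"fingers":{"type":"number"},"force":{"type":"number"}},"required":["slide","twist"]}

```bash
mkdir -p pics; cat > h.py <<'E'
import numpy as np, cv2
from plant import robot, cams
def shot(n,f):
    p,d=cams.read_camera(n); c=cams.get_calibration(n)
    cv2.imwrite(f'pics/{f}.png',p[:,:,::-1]); np.savez(f'pics/{f}.npz',p=p,d=d,T=c['world_from_camera'],k=[c['fx'],c['fy'],c['cx'],c['cy']])
def pt(f,u,v,z=None):
    a=np.load(f'pics/{f}.npz'); fx,fy,cx,cy=a['k']; T=a['T']
    r=np.array([(u-cx)/fx,(v-cy)/fy,1])
    if z is None:
        w=a['d'][max(v-1,0):v+2,u-1:u+2]; s=np.median(w[w>0])
    else: s=(z-T[2,3])/(T[:3,:3]@r)[2]
    return T[:3,:3]@(r*s)+T[:3,3]
E
python3 - <<'E'
from h import *
shot('top','top0'); shot('side','side0')
s=robot.read_state(); print(s)
E
```

```text
{'t': 0.1, 'q': array([ 1.11160782e+00,  1.31069472e-01,  1.48917359e+00,  2.39279355e-05,
        1.52299885e+00, -8.53815836e-02]), 'dq': array([-0.00172131, -0.0011597 , -0.001623  ,  0.00081395, -0.00026792,
       -0.00012023]), 'joint_torque': array([ 1.09024288e-03, -5.61343288e+01, -4.93095160e+01,  7.70324632e-02,
        2.91220093e-02, -5.29996714e-05]), 'tool_pos': array([0.21882951, 0.55812026, 0.21770024]), 'orientation': array([-5.83676799e-01, -3.08641999e+00,  2.48474796e-03]), 'force': array([ 0.55371506,  0.37355486, -0.57563948]), 'wrist_torque': array([-0.02418472, -0.04295096,  0.00135424]), 'gripper_force': 0.0, 'opening': 0.09289672270021}
```

View pics/top0.png

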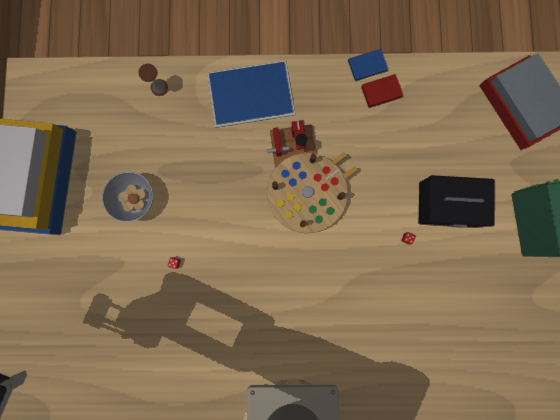

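View pics/side0.png

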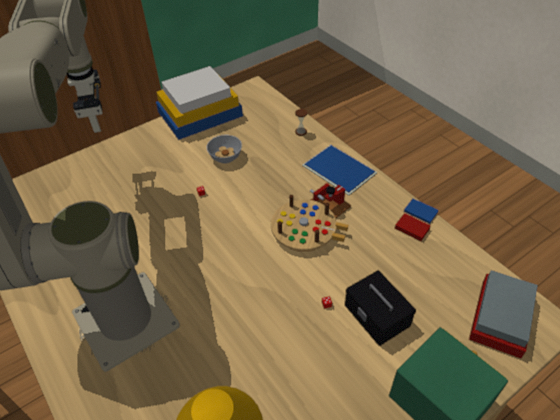

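```bash
python3 - <<'E'
from h import *
p=cv2.imread('pics/top0.png')[105:245,250:380]
cv2.imwrite('pics/c0.png',cv2.resize(p,None,fx=4.25,fy=4.25,interpolation=cv2.INTER_CUBIC))
for n,u,v,z in [('hub',308,192,.046),('knob',301,140,.097),('keepA',342,159,.04),('keepB',352,172,.04)]:
    print(n,pt('top0',u,v,z),pt('top0',u,v))
E
```

```text
hub [ 0.5703712  -0.04498876  0.046     ] [ 0.57031461 -0.04496618  0.04636477]
knob [ 0.68491971 -0.02756929  0.097     ] [ 0.68461389 -0.0275218   0.09803906]
keepA [ 0.65256523 -0.13039342  0.04      ] [ 0.65387555 -0.13122055  0.0345827 ]
keepB [ 0.61976703 -0.15405469  0.04      ] [ 0.61975387 -0.15404338  0.04006359]
```

View pics/c0.png

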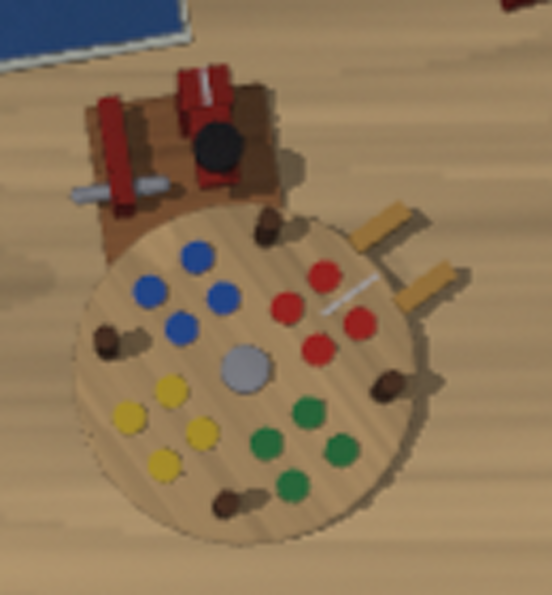

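The crop shows the knob at crop px (219,147), the hub at (246,369), the keeper blocks around (382,227) and (428,287), and the pegs at (268,226), (107,343), (226,504) and (388,387). I'll push the peg nearest the robot (226,504, peg2) with the fingers' −x face.

```bash
cat >> h.py <<'E'
def crop(x,y,z):
    return pt('top0',250+(x+.5)/4.25-.5,105+(y+.5)/4.25-.5,z)
E
python3 - <<'E'
from h import *
hub=crop(246,369,.046); kn=crop(219,147,.097)
print('hub',hub,'knob',kn)
d=kn-hub; ia=np.arctan2(d[1],d[0]); print('idx',np.degrees(ia),np.hypot(d[0],d[1]))
for n,x,y,z in [('p1',268,220,.079),('p2',104,338,.079),('p3',220,508,.079),('p4',393,382,.079),('k',405,257,.04)]:
    q=crop(x,y,z); e=q-hub; print(n,q,np.degrees(np.arctan2(e[1],e[0])-ia)%360,np.hypot(e[0],e[1]))
R=cv2.Rodrigues(robot.read_state()['orientation'])[0]; print(R)
c=cams.get_calibration('wrist')['world_from_camera']; print(c)
E
```

```text
hub [ 0.57175411 -0.04379901  0.046     ] knob [ 0.68681135 -0.02793898  0.097     ]
idx 7.848455947942844 0.11614521540564078
p1 [ 0.65020215 -0.05539238  0.079     ] 343.7449866822289 0.0793000808506481
p2 [0.58470193 0.03626552 0.079     ] 72.96535166138162 0.08110471431354153
p3 [ 0.490059   -0.02636449  0.079     ] 160.10479194261058 0.08353473742906095
p4 [ 0.55851835 -0.12245602  0.079     ] 252.5997660385355 0.07976284278055105
k [ 0.63722109 -0.13714788  0.04      ] 297.1941086499904 0.11401727639269436
[[-9.30943466e-01  3.65162562e-01 -7.52412093e-04]
 [ 3.65163301e-01  9.30942323e-01 -1.46782585e-03]
 [ 1.64457213e-04 -1.64121617e-03 -9.99998640e-01]]
[[ 0.36445765  0.89707072  0.24986946  0.14947183]
 [ 0.9312182  -0.35057026 -0.09966519  0.58526553]
 [-0.00180993  0.26900673 -0.9631366   0.38497527]
 [ 0.          0.          0.          1.        ]]
```

{"fn": "play_rows", "kwargs": {
  "slide": [
    [-0.116, -0.103, 0],
    [-0.116, -0.103, 0],
    [-0.116, -0.103, 0],
    [-0.116, -0.103, 0],
    [-0.116, -0.103, 0],
    [-0.116, -0.103, 0],
    [-0.116, -0.103, 0],
    [-0.116, -0.103, 0]
  ],
  "twist": [
    [0, 0, 0],
    [0, 0, 0],
    [0, 0, 0],
    [0, 0, 0],
    [0, 0, 0],
    [0, 0, 0],
    [0, 0, 0],
    [0, 0, 0]
  ],
  "fingers": 1,
  "force": 10
}}

```text
t: 0.9
tool_pos: [0.36, 0.2805, 0.2183]
orientation: [-0.583, -3.087, 0.0]
force: [0.0, 0.6, -0.4]
opening: 0.0334
gripper_force: 0.0
```

{"fn": "play_rows", "kwargs": {
  "slide": [
    [-0.116, -0.103, 0],
    [-0.116, -0.103, 0],
    [-0.116, -0.103, 0],
    [-0.116, -0.103, 0],
    [-0.116, -0.103, 0],
    [-0.116, -0.103, 0],
    [-0.116, -0.103, 0],
    [-0.116, -0.103, 0]
  ],
  "twist": [
    [0, 0, 0],
    [0, 0, 0],
    [0, 0, 0],
    [0, 0, 0],
    [0, 0, 0],
    [0, 0, 0],
    [0, 0, 0],
    [0, 0, 0]
  ]
}}

```text
t: 1.7
tool_pos: [0.5008, 0.004, 0.2183]
orientation: [-0.584, -3.086, 0.0]
force: [0.8, -0.2, 0.1]
opening: 0.0001
gripper_force: 0.0
```

{"fn": "play_rows", "kwargs": {
  "slide": [
    [0, 0, 0],
    [0, 0, 0],
    [0, 0, 0.03],
    [0, 0, 0.03],
    [0, 0, 0.03],
    [0, 0, 0.03],
    [0, 0, 0.03],
    [0, 0, 0.03]
  ],
  "twist": [
    [0, 0, 0.13],
    [0, 0, 0.13],
    [0, 0, 0.13],
    [0, 0, 0.13],
    [0, 0, 0.13],
    [0, 0, 0.13],
    [0, 0, 0.13],
    [0, 0, 0.13]
  ]
}}

```text
t: 2.5
tool_pos: [0.5002, 0.0056, 0.1729]
orientation: [-2.104, -2.332, 0.001]
force: [-0.2, -0.5, -0.7]
opening: 0.0005
gripper_force: 0.0
```

{"fn": "play_rows", "kwargs": {
  "slide": [
    [0, 0, 0.03],
    [0, 0, 0.03],
    [0, 0, 0],
    [0, 0, 0],
    [0, 0, 0],
    [0, 0, 0],
    [0, 0, 0],
    [0, 0, 0]
  ],
  "twist": [
    [0, 0, 0.13],
    [0, 0, 0.13],
    [0, 0, 0],
    [0, 0, 0],
    [0, 0, 0],
    [0, 0, 0],
    [0, 0, 0],
    [0, 0, 0]
  ]
}}

```text
t: 3.3
tool_pos: [0.5007, 0.0056, 0.1589]
orientation: [2.395, 2.032, 0.0]
force: [-0.2, 0.3, 0.1]
opening: 0.0
gripper_force: 0.0
```

```bash
python3 - <<'E'
from h import *
shot('wrist','w0'); R=cv2.Rodrigues(robot.read_state()['orientation'])[0]; print(R, np.degrees(np.arctan2(R[1,0],R[0,0])))
E
```

```text
[[ 1.63176648e-01  9.86596846e-01  2.09709232e-04]
 [ 9.86596868e-01 -1.63176640e-01 -5.86907301e-05]
 [-2.36844414e-05  2.16475428e-04 -9.99999976e-01]] 80.60867137589875
```

View pics/w0.png

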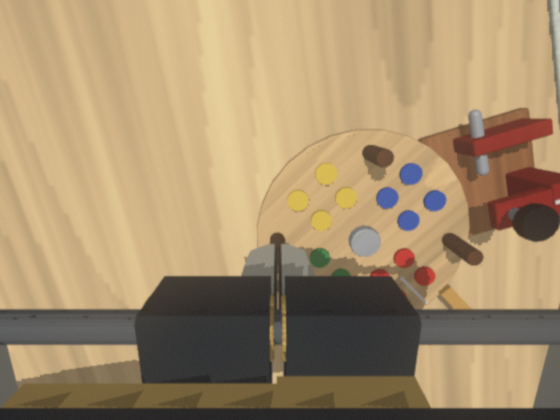

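```bash
python3 - <<'E'
from h import *
a=np.load('pics/w0.npz'); fx,fy,cx,cy=a['k']; Ti=np.linalg.inv(a['T'])
def pj(p):
    c=Ti@np.r_[p,1]; return fx*c[0]/c[2]+cx, fy*c[1]/c[2]+cy
for n,p in [('tcp',[.5007,.0056,.1589]),('peg2top',[.4931,-.0306,.079]),('peg2bot',[.4931,-.0306,.034]),('hub',[.572,-.044,.046])]: print(n,pj(p))
for u,v,z in [(277,239,.079),(365,240,.046),(537,222,.097)]: print(pt('w0',u,v,z))
E
```

```text
tcp (np.float64(277.0642843640737), np.float64(257.8403991364644))
peg2top (np.float64(275.20377548676), np.float64(259.41306345434697))
peg2bot (np.float64(275.5240634954489), np.float64(239.53250415522785))
hub (np.float64(363.75692852050304), np.float64(244.7012741248148))
[ 0.49740187 -0.01345826  0.079     ]
[ 0.57352929 -0.03964787  0.046     ]
[ 0.68712169 -0.02440454  0.097     ]
```

{"fn": "play_rows", "kwargs": {
  "slide": [
    [0, 0, 0.052],
    [0, 0, 0.052],
    [0, 0, 0.052],
    [0, 0, 0.052],
    [0, 0, 0.052],
    [0, 0, 0.052],
    [0, 0, 0.052],
    [0, 0, 0.052]
  ],
  "twist": [
    [0, 0, 0],
    [0, 0, 0],
    [0, 0, 0],
    [0, 0, 0],
    [0, 0, 0],
    [0, 0, 0],
    [0, 0, 0],
    [0, 0, 0]
  ]
}}

```text
t: 4.15
tool_pos: [0.5006, 0.0056, 0.0535]
orientation: [-2.396, -2.032, 0.0]
force: [0.0, 0.3, -0.3]
opening: 0.0006
gripper_force: 0.0
```

{"fn": "play_rows", "kwargs": {
  "slide": [
    [-0.008, 0, 0],
    [-0.008, 0, 0],
    [-0.008, 0, 0],
    [-0.008, 0, 0],
    [-0.008, 0, 0],
    [-0.008, 0, 0],
    [-0.008, 0, 0],
    [-0.004, 0, 0]
  ],
  "twist": [
    [0, 0, 0],
    [0, 0, 0],
    [0, 0, 0],
    [0, 0, 0],
    [0, 0, 0],
    [0, 0, 0],
    [0, 0, 0],
    [0, 0, 0]
  ]
}}

```text
t: 4.95
tool_pos: [0.4981, -0.0094, 0.0547]
orientation: [2.396, 2.031, 0.0]
force: [-0.3, 0.7, -0.6]
opening: 0.0007
gripper_force: 0.0
```

{"fn": "play_rows", "kwargs": {
  "slide": [
    [-0.004, 0, 0],
    [-0.004, 0, 0],
    [-0.004, 0, 0],
    [-0.004, 0, 0],
    [-0.004, 0, 0],
    [-0.004, 0, 0],
    [-0.004, 0, 0],
    [-0.004, 0, 0]
  ],
  "twist": [
    [0, 0, 0],
    [0, 0, 0],
    [0, 0, 0],
    [0, 0, 0],
    [0, 0, 0],
    [0, 0, 0],
    [0, 0, 0],
    [0, 0, 0]
  ]
}}

```text
t: 5.75
tool_pos: [0.4966, -0.0171, 0.0546]
orientation: [-2.396, -2.031, 0.0]
force: [-0.7, 1.2, 0.9]
opening: 0.0003
gripper_force: 0.8
```

{"fn": "play_rows", "kwargs": {
  "slide": [
    [-0.0056, -0.001, 0],
    [-0.0056, -0.001, 0],
    [-0.0112, -0.0018, 0],
    [-0.0112, -0.0018, 0],
    [-0.0168, -0.0026, 0],
    [-0.0168, -0.0026, 0],
    [-0.0112, -0.0018, 0],
    [-0.0056, -0.001, 0]
  ],
  "twist": [
    [0, 0, -0.0167],
    [0, 0, -0.0167],
    [0, 0, -0.0333],
    [0, 0, -0.0333],
    [0, 0, -0.05],
    [0, 0, -0.05],
    [0, 0, -0.0333],
    [0, 0, -0.0167]
  ]
}}

```text
t: 6.55
tool_pos: [0.4926, -0.0382, 0.0547]
orientation: [2.108, 2.328, 0.001]
force: [1.4, 1.9, -0.6]
opening: 0.0003
gripper_force: 0.9
```

```bash
cat >> h.py <<'E'
C=np.array([.572,-.044])
def rep():
    s=robot.read_state(); R=cv2.Rodrigues(s['orientation'])[0]
    e=R[:2,:2].T@(s['tool_pos'][:2]-C)
    yaw=np.degrees(np.arctan2(R[1,0],R[0,0]))
    print('t',s['t'],'pos',s['tool_pos'],'rel tool xy mm (want ~14.5,-80)',e*1e3,'-x dir',yaw%360+180,'F tool',R.T@s['force'])
E
python3 -c "
from h import *
rep()"
```

```text
t 6.55 pos [ 0.4926166  -0.03816083  0.05469994] rel tool xy mm (want ~14.5,-80) [ 13.65792109 -78.41733182] -x dir 275.67317037003727 F tool [1.70809865 1.62279632 0.63723303]
```

{"fn": "play_rows", "kwargs": {
  "slide": [
    [-0.0112, -0.0018, 0],
    [-0.0168, -0.0026, 0],
    [-0.0168, -0.0026, 0],
    [-0.0168, -0.0026, 0],
    [-0.0168, -0.0026, 0],
    [-0.0168, -0.0026, 0],
    [-0.0168, -0.0026, 0],
    [-0.0112, -0.0018, 0]
  ],
  "twist": [
    [0, 0, -0.0333],
    [0, 0, -0.05],
    [0, 0, -0.05],
    [0, 0, -0.05],
    [0, 0, -0.05],
    [0, 0, -0.05],
    [0, 0, -0.05],
    [0, 0, -0.0333]
  ]
}}

```text
t: 7.35
tool_pos: [0.496, -0.0688, 0.0548]
orientation: [1.625, 2.688, 0.0]
force: [-0.1, 2.2, 0.4]
opening: 0.0003
gripper_force: 0.9
```

{"fn": "play_rows", "kwargs": {
  "slide": [
    [-0.0112, -0.0018, 0],
    [-0.0112, -0.0018, 0],
    [-0.0112, -0.0018, 0],
    [-0.0112, -0.0018, 0],
    [-0.0112, -0.0018, 0],
    [-0.0112, -0.0018, 0],
    [-0.0056, -0.001, 0],
    [-0.0056, -0.001, 0]
  ],
  "twist": [
    [0, 0, -0.0333],
    [0, 0, -0.0333],
    [0, 0, -0.0333],
    [0, 0, -0.0333],
    [0, 0, -0.0333],
    [0, 0, -0.0333],
    [0, 0, -0.0167],
    [0, 0, -0.0167]
  ]
}}

```text
t: 8.15
tool_pos: [0.5039, -0.0867, 0.0547]
orientation: [-1.288, -2.866, -0.0]
force: [0.1, 1.9, -0.1]
opening: 0.0003
gripper_force: 0.8
```

```bash
python3 -c "
from h import *
rep(); shot('top','top1')
p=cv2.imread('pics/top1.png')[105:245,250:380]
cv2.imwrite('pics/c1.png',cv2.resize(p,None,fx=4.25,fy=4.25,interpolation=cv2.INTER_CUBIC))"
```

```text
t 8.15 pos [ 0.50393918 -0.08667629  0.05466114] rel tool xy mm (want ~14.5,-80) [ 13.28913371 -79.22714298] -x dir 311.61086249241157 F tool [1.3916155  1.30938626 0.13806402]
```

View pics/c1.png

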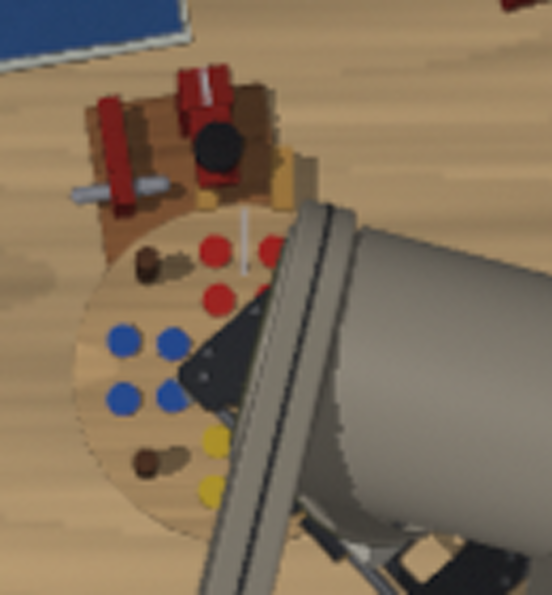

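The picture shows the white line on the disc at (246,240), so the keeper is about 11° short of the index. The screw tip is near (169,184). I'll estimate the tip's position from that.

```bash
python3 -c "
from h import *
a=np.radians(7.85); M=np.array([[np.cos(a),np.sin(a)],[-np.sin(a),np.cos(a)]])
for x,y,z in [(169,184,.034),(185,208,.04),(217,208,.04),(294,207,.04)]: print(M@(crop(x,y,z)[:2]-C))
"
```

```text
[0.11638971 0.02709818]
[0.09929653 0.02032925]
[0.0965551  0.00195416]
[ 0.09054747 -0.04233361]
```

{"fn": "play_rows", "kwargs": {
  "slide": [
    [-0.0056, -0.001, 0],
    [-0.0056, -0.001, 0],
    [-0.0056, -0.001, 0],
    [-0.0028, -0.0005, 0],
    [-0.0028, -0.0005, 0],
    [0, 0, 0],
    [0, 0, 0],
    [0, 0, 0]
  ],
  "twist": [
    [0, 0, -0.0167],
    [0, 0, -0.0167],
    [0, 0, -0.0167],
    [0, 0, -0.0083],
    [0, 0, -0.0083],
    [0, 0, 0],
    [0, 0, 0],
    [0, 0, 0]
  ]
}}

```text
t: 9.0
tool_pos: [0.507, -0.0916, 0.0546]
orientation: [1.188, 2.908, -0.0]
force: [-0.1, 1.0, 0.4]
opening: 0.0006
gripper_force: 0.2
```

```bash
python3 -c "
from h import *
rep()"
```

```text
t 9.0 pos [ 0.5069909  -0.09157688  0.05460916] rel tool xy mm (want ~14.5,-80) [ 13.11001913 -79.48503341] -x dir 315.5643825258512 F tool [ 0.76873847  0.61325928 -0.43674386]
```

{"fn": "play_rows", "kwargs": {
  "slide": [
    [-0.0015, -0.0002, 0],
    [-0.0015, -0.0002, 0],
    [-0.0015, -0.0002, 0],
    [-0.0015, -0.0002, 0],
    [-0.0015, -0.0002, 0],
    [-0.0015, -0.0002, 0],
    [-0.0015, -0.0002, 0],
    [-0.0015, -0.0002, 0]
  ],
  "twist": [
    [0, 0, -0.0045],
    [0, 0, -0.0045],
    [0, 0, -0.0045],
    [0, 0, -0.0045],
    [0, 0, -0.0045],
    [0, 0, -0.0045],
    [0, 0, -0.0045],
    [0, 0, -0.0045]
  ]
}}

```text
t: 9.8
tool_pos: [0.5088, -0.0939, 0.0546]
orientation: [-1.132, -2.93, 0.0]
force: [-1.8, 0.7, 0.5]
opening: 0.0006
gripper_force: 0.8
```

{"fn": "play_rows", "kwargs": {
  "slide": [
    [-0.0008, -0.0001, 0],
    [-0.0008, -0.0001, 0],
    [-0.0008, -0.0001, 0],
    [-0.0008, -0.0001, 0],
    [-0.0008, -0.0001, 0],
    [-0.0008, -0.0001, 0],
    [-0.0008, -0.0001, 0],
    [0, 0, 0]
  ],
  "twist": [
    [0, 0, -0.0023],
    [0, 0, -0.0023],
    [0, 0, -0.0023],
    [0, 0, -0.0023],
    [0, 0, -0.0023],
    [0, 0, -0.0023],
    [0, 0, -0.0023],
    [0, 0, 0]
  ]
}}

```text
t: 10.6
tool_pos: [0.5098, -0.0949, 0.0546]
orientation: [-1.108, -2.94, 0.0]
force: [-2.6, 0.6, 0.5]
opening: 0.0003
gripper_force: 0.7
```

```bash
python3 -c "
from h import *
rep()"
```

```text
t 10.6 pos [ 0.5098364  -0.09487836  0.05459788] rel tool xy mm (want ~14.5,-80) [ 13.12858037 -79.24999496] -x dir 318.7051341043539 F tool [ 2.36794767 -1.25027055 -0.54795508]
```

{"fn": "play_rows", "kwargs": {
  "slide": [
    [-0.0008, -0.0001, 0],
    [-0.0008, -0.0001, 0],
    [-0.0008, -0.0001, 0],
    [-0.0008, -0.0001, 0],
    [-0.0008, -0.0001, 0],
    [-0.0008, -0.0001, 0],
    [-0.0008, -0.0001, 0],
    [0, 0, 0]
  ],
  "twist": [
    [0, 0, -0.0023],
    [0, 0, -0.0023],
    [0, 0, -0.0023],
    [0, 0, -0.0023],
    [0, 0, -0.0023],
    [0, 0, -0.0023],
    [0, 0, -0.0023],
    [0, 0, 0]
  ]
}}

```text
t: 11.4
tool_pos: [0.5107, -0.0958, 0.0546]
orientation: [-1.083, -2.949, -0.0]
force: [-3.2, 0.2, 0.3]
opening: 0.0004
gripper_force: 1.3
```

{"fn": "play_rows", "kwargs": {
  "slide": [
    [-0.0008, -0.0001, 0],
    [-0.0008, -0.0001, 0],
    [-0.0008, -0.0001, 0],
    [-0.0008, -0.0001, 0],
    [-0.0008, -0.0001, 0],
    [-0.0008, -0.0001, 0],
    [0, 0, 0],
    [0, 0, 0]
  ],
  "twist": [
    [0, 0, -0.0023],
    [0, 0, -0.0023],
    [0, 0, -0.0023],
    [0, 0, -0.0023],
    [0, 0, -0.0023],
    [0, 0, -0.0023],
    [0, 0, 0],
    [0, 0, 0]
  ]
}}

```text
t: 12.2
tool_pos: [0.5109, -0.0962, 0.0545]
orientation: [-1.061, -2.955, -0.001]
force: [-7.2, 3.9, 3.2]
opening: 0.0004
gripper_force: 3.9
```

{"fn": "play_rows", "kwargs": {
  "slide": [
    [-0.0006, 0, 0],
    [0, 0, 0],
    [0, 0, 0],
    [0, 0, 0],
    [0, 0, 0],
    [0, 0, 0],
    [0, 0, 0],
    [0, 0, 0]
  ],
  "twist": [
    [0, 0, 0],
    [0, 0, 0],
    [0, 0, 0],
    [0, 0, 0],
    [0, 0, 0],
    [0, 0, 0],
    [0, 0, 0],
    [0, 0, 0]
  ]
}}

```text
t: 13.0
tool_pos: [0.5109, -0.0962, 0.0545]
orientation: [-1.06, -2.955, -0.001]
force: [-7.0, 3.5, 4.3]
opening: 0.0005
gripper_force: 4.2
```

```bash
python3 -c "
from h import *
rep()"
```

```text
t 13.0 pos [ 0.51087382 -0.0961756   0.05449542] rel tool xy mm (want ~14.5,-80) [ 13.99805229 -79.13756634] -x dir 320.5140387690507 F tool [ 7.68451053 -1.73366092 -4.24965105]
```

{"fn": "play_rows", "kwargs": {
  "slide": [
    [-0.0006, 0, 0],
    [-0.0005, 0, 0],
    [0, 0, 0],
    [0, 0, 0],
    [0, 0, 0],
    [0, 0, 0],
    [0, 0, 0],
    [0, 0, 0]
  ],
  "twist": [
    [0, 0, 0],
    [0, 0, 0],
    [0, 0, 0],
    [0, 0, 0],
    [0, 0, 0],
    [0, 0, 0],
    [0, 0, 0],
    [0, 0, 0]
  ]
}}

```text
t: 13.8
tool_pos: [0.5109, -0.0962, 0.0545]
orientation: [-1.06, -2.954, -0.001]
force: [-7.7, 5.0, 5.7]
opening: 0.0005
gripper_force: 4.8
```

```bash
python3 -c "
from h import *
rep()"
```

```text
t 13.8 pos [ 0.51090845 -0.09622328  0.05448015] rel tool xy mm (want ~14.5,-80) [ 13.94042956 -79.1524352 ] -x dir 320.51362626826335 F tool [ 9.14444814 -1.03834829 -5.66732251]
```

{"fn": "play_rows", "kwargs": {
  "slide": [
    [0, 0, 0],
    [0, 0, 0],
    [0, 0, 0],
    [0, 0, 0],
    [0, 0, 0],
    [0, 0, 0],
    [0, 0, 0],
    [0, 0, 0]
  ],
  "twist": [
    [0, 0, 0],
    [0, 0, 0],
    [0, 0, 0],
    [0, 0, 0],
    [0, 0, 0],
    [0, 0, 0],
    [0, 0, 0],
    [0, 0, 0]
  ]
}}

```text
t: 14.6
tool_pos: [0.5109, -0.0963, 0.0545]
orientation: [-1.06, -2.954, -0.001]
force: [-8.1, 4.2, 5.7]
opening: 0.0005
gripper_force: 4.8
```

```bash
python3 -c "
from h import *
rep(); shot('top','top2'); shot('side','side2')
a=cv2.resize(cv2.imread('pics/top2.png')[110:210,260:340],None,fx=4.9,fy=4.9,interpolation=cv2.INTER_CUBIC)
b=cv2.resize(cv2.imread('pics/side2.png')[170:270,255:335],None,fx=4.9,fy=4.9,interpolation=cv2.INTER_CUBIC)
cv2.imwrite('pics/c2.png',np.hstack([a,b]))"
```

```text
t 14.6 pos [ 0.51090547 -0.09625414  0.05448656] rel tool xy mm (want ~14.5,-80) [ 13.91977217 -79.17873583] -x dir 320.51121745883734 F tool [ 8.96831769 -1.91576567 -5.65184181]
```

View pics/c2.png

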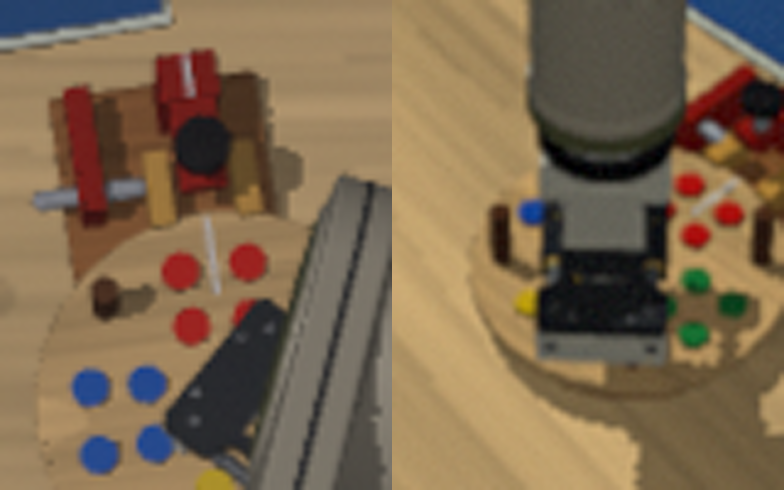

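The left brass block at (158,185) touches the screw tip at (145,190), and the pressing force has held at 9 N for over a second. Next I back off, lift and go to the knob.

{"fn": "play_rows", "kwargs": {
  "slide": [
    [0.004, 0, 0],
    [0.008, 0, 0],
    [0.02, 0, 0],
    [0.02, 0, -0.03],
    [0, 0, -0.08],
    [0, 0, -0.12],
    [0, 0, -0.12],
    [0, 0, -0.05]
  ],
  "twist": [
    [0, 0, 0],
    [0, 0, 0],
    [0, 0, 0],
    [0, 0, 0],
    [0, 0, 0],
    [0, 0, 0],
    [0, 0, 0],
    [0, 0, 0]
  ]
}}

```text
t: 15.5
tool_pos: [0.5037, -0.0891, 0.1587]
orientation: [1.06, 2.951, 0.001]
force: [0.6, -0.5, -0.4]
opening: 0.0004
gripper_force: 0.0
```

```bash
python3 -c "
from h import *
rep(); s=robot.read_state(); R=cv2.Rodrigues(s['orientation'])[0]
K=np.array([.6868,-.0270]); a=np.radians(7.85); K2=C+.117*np.array([np.cos(a),np.sin(a)]); print(K2)
print(R[:2,:2].T@(K-s['tool_pos'][:2])/.25, R)"
```

```text
t 15.5 pos [ 0.50371047 -0.08913576  0.15868806] rel tool xy mm (want ~14.5,-80) [ 23.98510385 -78.26439382] -x dir 320.50104795355077 F tool [-0.77435795  0.02722674  0.37328951]
[ 0.6879036  -0.02802013]
[-0.40701903  0.65760466] [[-0.77162536  0.63605277  0.00558458]
 [ 0.63605516  0.77164201 -0.00156611]
 [-0.00530542  0.00234365 -0.99998318]]
```

{"fn": "play_rows", "kwargs": {
  "slide": [
    [-0.051, 0.082, 0],
    [-0.051, 0.082, 0],
    [-0.051, 0.082, 0],
    [-0.051, 0.082, 0],
    [-0.051, 0.082, 0],
    [-0.051, 0.082, 0],
    [-0.051, 0.082, 0],
    [-0.051, 0.082, 0]
  ],
  "twist": [
    [0, 0, 0],
    [0, 0, 0],
    [0, 0, 0],
    [0, 0, 0],
    [0, 0, 0],
    [0, 0, 0],
    [0, 0, 0],
    [0, 0, 0]
  ]
}}

```text
t: 16.3
tool_pos: [0.6856, -0.0267, 0.1539]
orientation: [-1.062, -2.956, 0.0]
force: [0.1, -0.8, 0.7]
opening: 0.0005
gripper_force: 0.0
```

{"fn": "play_rows", "kwargs": {
  "slide": [
    [0, 0, 0.025],
    [0, 0, 0.03],
    [0, 0, 0.03],
    [0, 0, 0.03],
    [0, 0, 0.03],
    [0, 0, 0.025],
    [0, 0, 0.01],
    [0, 0, 0]
  ],
  "twist": [
    [0, 0, 0],
    [0, 0, 0],
    [0, 0, 0],
    [0, 0, 0],
    [0, 0, 0],
    [0, 0, 0],
    [0, 0, 0],
    [0, 0, 0]
  ]
}}

```text
t: 17.1
tool_pos: [0.6846, -0.0272, 0.1091]
orientation: [-1.062, -2.956, 0.0]
force: [-0.2, -0.2, -0.2]
opening: 0.0004
gripper_force: 0.0
```

```bash
python3 -c "
from h import *
rep(); shot('wrist','w2')"
```

```text
t 17.1 pos [ 0.68456266 -0.02718468  0.10906878] rel tool xy mm (want ~14.5,-80) [-76.13949025  84.59242173] -x dir 320.48594547700816 F tool [ 0.01757474 -0.30874067  0.16074113]
```

View pics/w2.png

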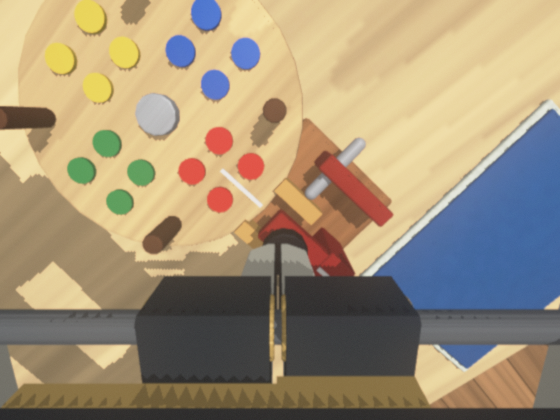

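The knob shows behind the fingertips, with its upper edge at about (287,232) and its centre near (286,247). Next I'll compare that with the projection.

```bash
python3 - <<'E'
from h import *
a=np.load('pics/w2.npz'); fx,fy,cx,cy=a['k']; Ti=np.linalg.inv(a['T'])
def pj(p):
    c=Ti@np.r_[p,1]; return np.round([fx*c[0]/c[2]+cx, fy*c[1]/c[2]+cy],1)
K=np.array([.687,-.0275,.097])
print(pj([.6846,-.0272,.1091]),pj(K),[pj(K+.014*np.array([np.cos(t),np.sin(t),0])) for t in np.arange(0,6.28,.785)])
p=a['p'].astype(int); 
for v in range(226,262,3): print(v,[u for u in range(255,325) if p[v,u].max()<60])
E
```

```text
[277.4 257.2] [279.7 252. ] [array([294.6, 268.8]), array([303.4, 254.1]), array([298.4, 237.7]), array([282.1, 229.4]), array([264.3, 234.5]), array([255.8, 249.8]), array([261.4, 265.8]), array([277.3, 273.6])]
226 []
229 []
232 []
235 []
238 []
241 []
244 []
247 []
250 []
253 []
256 []
259 [276]
```

{"fn": "play_rows", "kwargs": {
  "slide": [
    [-0.004, 0.012, 0],
    [0, 0, 0.012],
    [0, 0, 0.012],
    [0, 0, 0.008],
    [0, 0, 0.006],
    [0, 0, 0.006],
    [0, 0, 0.006],
    [0, 0, 0.006]
  ],
  "twist": [
    [0, 0, 0],
    [0, 0, 0],
    [0, 0, 0],
    [0, 0, 0],
    [0, 0, 0],
    [0, 0, 0],
    [0, 0, 0],
    [0, 0, 0]
  ]
}}

```text
t: 17.95
tool_pos: [0.6877, -0.0255, 0.0959]
orientation: [1.062, 2.957, 0.0]
force: [-1.2, 0.6, 2.9]
opening: 0.0002
gripper_force: 1.3
```

{"fn": "play_rows", "kwargs": {
  "slide": [
    [0, 0, 0.003],
    [0, 0, 0.003],
    [0, 0, 0.003],
    [0, 0, 0.003],
    [0, 0, 0.003],
    [0, 0, 0.003],
    [0, 0, 0.003],
    [0, 0, 0.003]
  ],
  "twist": [
    [0, 0, 0],
    [0, 0, 0],
    [0, 0, 0],
    [0, 0, 0],
    [0, 0, 0],
    [0, 0, 0],
    [0, 0, 0],
    [0, 0, 0]
  ]
}}

```text
t: 18.75
tool_pos: [0.6876, -0.0255, 0.0896]
orientation: [1.062, 2.957, -0.0]
force: [-0.8, -0.0, 2.3]
opening: 0.0006
gripper_force: 1.2
```

{"fn": "play_rows", "kwargs": {
  "slide": [
    [0, 0, 0.001],
    [0, 0, 0.001],
    [0, 0, 0.001],
    [0, 0, 0.001],
    [0, 0, 0.001],
    [0, 0, 0],
    [0, 0, 0],
    [0, 0, 0]
  ],
  "twist": [
    [0, 0, 0],
    [0, 0, 0],
    [0, 0, 0],
    [0, 0, 0],
    [0, 0, 0],
    [0, 0, 0],
    [0, 0, 0],
    [0, 0, 0]
  ]
}}

```text
t: 19.55
tool_pos: [0.6876, -0.0255, 0.0884]
orientation: [1.062, 2.957, -0.0]
force: [-1.1, -1.1, 2.7]
opening: 0.0003
gripper_force: 1.0
```

Force is steady at about 3 N and the knob is more than 8 mm down, so the pin is in the gap.

{"fn": "play_rows", "kwargs": {
  "slide": [
    [0, 0, 0.003],
    [0, 0, 0.003],
    [0, 0, 0.003],
    [0, 0, 0.003],
    [0, 0, 0.003],
    [0, 0, 0.003],
    [0, 0, 0.003],
    [0, 0, 0]
  ],
  "twist": [
    [0, 0, 0],
    [0, 0, 0],
    [0, 0, 0],
    [0, 0, 0],
    [0, 0, 0],
    [0, 0, 0],
    [0, 0, 0],
    [0, 0, 0]
  ]
}}

```text
t: 20.35
tool_pos: [0.6876, -0.0255, 0.0829]
orientation: [-1.062, -2.957, 0.0]
force: [-0.2, -0.5, 1.4]
opening: 0.0005
gripper_force: 0.6
```

{"fn": "play_rows", "kwargs": {
  "slide": [
    [0, 0, 0.001],
    [0, 0, 0.001],
    [0, 0, 0.001],
    [0, 0, 0.001],
    [0, 0, 0],
    [0, 0, 0],
    [0, 0, 0],
    [0, 0, 0]
  ],
  "twist": [
    [0, 0, 0],
    [0, 0, 0],
    [0, 0, 0],
    [0, 0, 0],
    [0, 0, 0],
    [0, 0, 0],
    [0, 0, 0],
    [0, 0, 0]
  ]
}}

```text
t: 21.15
tool_pos: [0.6876, -0.0255, 0.0821]
orientation: [1.062, 2.957, -0.0]
force: [-0.0, -0.7, 2.5]
opening: 0.0002
gripper_force: 1.0
```

{"fn": "play_rows", "kwargs": {
  "slide": [
    [0, 0, 0.001],
    [0, 0, 0.001],
    [0, 0, 0.001],
    [0, 0, 0.001],
    [0, 0, 0.0],
    [0, 0, 0],
    [0, 0, 0],
    [0, 0, 0]
  ],
  "twist": [
    [0, 0, 0],
    [0, 0, 0],
    [0, 0, 0],
    [0, 0, 0],
    [0, 0, 0],
    [0, 0, 0],
    [0, 0, 0],
    [0, 0, 0]
  ]
}}

```text
t: 21.95
tool_pos: [0.6877, -0.0255, 0.0813]
orientation: [1.062, 2.957, 0.0]
force: [-2.1, 0.6, 4.0]
opening: 0.0005
gripper_force: 2.0
```

{"fn": "play_rows", "kwargs": {
  "slide": [
    [0, 0, 0.001],
    [0, 0, 0.001],
    [0, 0, 0],
    [0, 0, 0],
    [0, 0, 0.0],
    [0, 0, 0],
    [0, 0, 0],
    [0, 0, 0]
  ],
  "twist": [
    [0, 0, 0],
    [0, 0, 0],
    [0, 0, 0],
    [0, 0, 0],
    [0, 0, 0],
    [0, 0, 0],
    [0, 0, 0],
    [0, 0, 0]
  ]
}}

```text
t: 22.75
tool_pos: [0.6877, -0.0255, 0.0812]
orientation: [1.062, 2.957, 0.0]
force: [-2.5, -0.0, 6.7]
opening: 0.0006
gripper_force: 3.3
```

Hard end reached at z = 0.0812, so the plunger is home. Lifting off.

{"fn": "play_rows", "kwargs": {
  "slide": [
    [0, 0, -0.01],
    [0, 0, -0.03],
    [0, 0, -0.08],
    [0, 0, -0.1],
    [0, 0, -0.1],
    [0, 0, -0.05],
    [0, 0, 0],
    [0, 0, 0]
  ],
  "twist": [
    [0, 0, 0],
    [0, 0, 0],
    [0, 0, 0],
    [0, 0, 0],
    [0, 0, 0],
    [0, 0, 0],
    [0, 0, 0],
    [0, 0, 0]
  ]
}}

```text
t: 23.55
tool_pos: [0.6873, -0.0254, 0.1723]
orientation: [-1.061, -2.956, 0.0]
force: [-0.3, 0.3, -0.0]
opening: 0.0003
gripper_force: 0.0
```

```bash
python3 -c "
from h import *
rep(); shot('side','side3'); shot('wrist','w3')
a=cv2.resize(cv2.imread('pics/side3.png')[160:270,255:365],None,fx=3.5,fy=3.5,interpolation=cv2.INTER_CUBIC)
b=cv2.resize(cv2.imread('pics/w3.png')[0:385,100:485],(a.shape[1],a.shape[0]))
cv2.imwrite('pics/c3.png',np.hstack([a,b]))"
```

```text
t 23.55 pos [ 0.68734538 -0.02540396  0.172255  ] rel tool xy mm (want ~14.5,-80) [-77.16669319  87.7249372 ] -x dir 320.4947162654079 F tool [0.46894235 0.02586072 0.01183942]
```

View pics/c3.png

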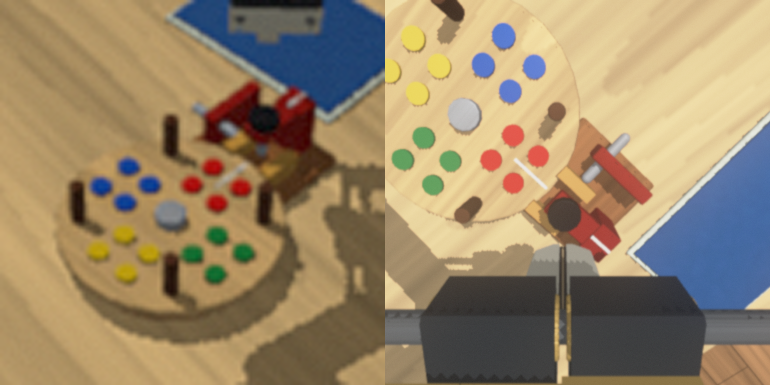

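The knob, at (264,120) on the left and (563,215) on the right, is down on the arm between the brass blocks, and the gripper is clear of everything. Handing in.

```bash
python3 -c "
from plant import robot
print(robot.close_job())"
```

```text
the job is handed in; nothing more can be done
None
```

I turned the carousel to the stop and held it there at about 9 N for over a second. I then pressed the plunger home (hard end at about 81 mm, 7 N) and handed the job in at about 24 s with the arm clear; no verdict was shown.

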